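# Close up and lock the spacer blocks on the paper-cutting gauge

### The job

Set the paper-cutting gauge: push the row of four wooden spacer blocks along the rail, keeping them together as one train, until the first block is fully against the end stop and no gaps are left. Then push the steel bolt fully in across the rail behind the last block to lock the row. Only push with the fingers: lift nothing, leave the other things on the table alone, and take the hand away at the end.

Things in the scene. Friction and masses are not known exactly. Their poses are not given: they have to be found in the camera images.
- rail: Fixed rail: grey metal base 64 mm wide (x), y = -190 to +160 mm. Two steel edge strips, tops 16 mm above the table, bound a track 38 mm wide centred on x = 0, its floor at z = 8 mm. End stop at +y, open at -y. On the +x side, centred at y = -30 mm, a tab of the base (to x = 88 mm) bears the bolt. Origin on the track's centre line at table height; z up; push the blocks towards +y.
- stop_face (a point): Middle of the end stop's face that the first block must meet: x = 0, y = 140, z = 28 mm in the rail's frame, same axes. The stop is a dark steel block 60 mm wide, y = 140 to 160 mm, its top 50 mm above the table (screw heads 3 mm more).
- block1: First (nearest the end stop) of four equal plain wooden blocks loose in the track, touching in a row: 35 mm wide (x), 40 mm long (y, along the rail), 40 mm high, 40 to 85 g. Origin at the centre of its underside, 8 mm above the table; top 48 mm above the table. Home, its centre is at y = 120 mm in the rail's frame.
- block2: Second of four equal plain wooden blocks loose in the track, touching in a row: 35 mm wide (x), 40 mm long (y, along the rail), 40 mm high, 40 to 85 g. Origin at the centre of its underside, 8 mm above the table; top 48 mm above the table. Home, its centre is at y = 80 mm in the rail's frame.
- block3: Third of four equal plain wooden blocks loose in the track, touching in a row: 35 mm wide (x), 40 mm long (y, along the rail), 40 mm high, 40 to 85 g. Origin at the centre of its underside, 8 mm above the table; top 48 mm above the table. Home, its centre is at y = 40 mm in the rail's frame.
- block4: Fourth and last (farthest from the end stop, the one to push) of four equal plain wooden blocks loose in the track, touching in a row: 35 mm wide (x), 40 mm long (y, along the rail), 40 mm high, 40 to 85 g. Origin at the centre of its underside, 8 mm above the table; top 48 mm above the table. Home, its centre is at y = 0 mm in the rail's frame.
- bolt (a joint): Travel of the steel bolt (m): 0 drawn back, 0.037 fully in, moving to the rail's -x. Starts nearly drawn back, slides at about 2 N, stays where left. Bar 12 mm square, 18 to 30 mm above the table, centred at rail y = -30 mm; its rounded nose goes from x = 27 mm (outside the track) to -10 mm. It passes 4 mm behind the last block once the row is home; until then the row blocks it.
- bolt_plate (a point): Middle of the outer face (facing rail +x) of the bolt's push plate, 42 mm above the table: at rail y = -30 mm, x = 95 mm minus the bolt's travel; axes as the rail's. Plate 32 mm along y, 8 mm thick, 12 to 52 mm above the table. Push it to rail -x. Its dark steel keeper stands on the rail at x = 30 to 48, y = -48 to -12 mm, top 35 mm above the table.
- paste_jar: Closed glass paste jar with a steel cap, 60 mm across, 85 mm high, standing beyond one end of the rail; leave alone. Origin at the centre of its underside.
- paperweight: Brass paperweight with a waisted knob, 56 mm across, 54 mm high, standing beyond one end of the rail; leave alone. Origin at the centre of its underside.
- straightedge: Brown wooden straightedge lying on the table to the left of the rail, 280 mm long (its x), 40 mm wide, 16 mm thick; leave alone. Origin at the centre of its underside.
Not all that is in view belongs to the job. Leave any blue look-alike of the block4 alone.

How it is judged:
On the way, in this order (a step that is already met when the one before it is completed fails the run):
1. the four blocks are closed up against the end stop (y of block1 in the frame of rail above 0.116 m and z of each of block1, block2, block3, block4 in the frame of rail below 0.012 m and y of block2 in the frame of rail above 0.0753 m and y of block3 in the frame of rail above 0.0346 m and y of block4 in the frame of rail above -0.0061 m), for 0.2 s.
2. the bolt is pushed in behind them (all of step 1 and value of joint bolt above 0.032 m), for 0.2 s.
At the end, for the whole second after the job is handed in: The first block is within 4 mm of the end stop and the last within about 6 mm of its closed-up place (gaps included), all flat in the track and at rest, and the bolt is in by at least 32 of its 37 mm (all of step 2 and linear speed of each of block1, block2, block3, block4 below 0.01 m/s); the robot touches nothing.
It fails at once if a block was lifted more than 10 mm or tipped (z of any of block1, block2, block3, block4 in the frame of rail above 0.018 m or angle between any of block1, block2, block3, block4's own z axis and vertical above 0.35 rad).
It fails at once if the row came apart (gaps of more than 20 mm in all) (distance between block1 and block4 above 0.1405 m).
It fails at once if another thing on the table was moved by more than 20 mm (distance of any of paste_jar, paperweight, straightedge from where it was at the start of the episode above 0.02 m).
It also fails if it takes over 45 s, if anything falls off the work surface, if the arm or the gripper's body presses on something with over 40 N, if the wrist force passes 120 N, or if a joint passes its speed limit or range.

### The arm

A 6-joint arm with a two-finger parallel gripper is mounted at the origin on the work surface. World frame = base frame: x ahead of the robot, y to its left, z up, the work surface at z = 0. Lengths are in m, angles in rad, forces in N, time in s.
With the tool pointing down it reaches from about 0.375 to 0.975 m from the base axis. Payload 3.8 kg.
Tool frame: the origin (TCP) lies at the very end of the fingers, on their centre line; the grasp point (between the pads) lies 19 mm behind it; z points along the fingers, y is the line along which they close (so a half turn about z gives the same grasp; the last joint's range is limited). The gripper opens to 85 mm and grips with 20 to 120 N. Pads are 22 mm wide; open, the fingers measure 114 mm over their backs; the gripper's body (76 mm by 85 mm) begins 54 mm behind the grasp point. The pads swing forward as they close: fully open they stand 13 mm farther back than shut.
Start: joints at [1.308, 0.264, 1.604, -0, 1.274, -0.037], TCP at [0.151, 0.658, 0.231] pointing down, gripper open.
Joint ranges: [-2.63, 2.63], [-0.94, 2.18], [0.31, 2.57], [-1.31, 4.45], [0, 2.66], [-2.55, 2.55]. Speed limits (rad/s): [2.57, 2.57, 3.14, 3.14, 3.14, 3.14].

### API

Orientations are given as a rotation vector (axis times angle).
In Python, from workcell import monitor, viewer, job gives the robot as it stands. The module is installed in compiled form; this text tells all that it offers.
- The arm moves only by the tool step_arm, never from a script. Its argument "series" is one flat list of numbers, 4 for each row, row after row: the shift along the tool's x, y, z in m, then the turn about the tool's z in rad. A call has 1 to 8 rows; each row is the pose to reach, as a shift and turn from the pose commanded when the call began, along the tool's axes at that moment; what a row does not reach only later rows make up. A row lasts 1/8 s, in which the tool goes at most 62.5 mm and 10.7 degrees, less where a joint would pass 70% of its speed; a pose out of reach is approached as far as the arm can. A call with a gripper value outside its range is refused whole. "gripper" is the opening, from 0 (shut) to 1 (fully open), set as the call begins (left out, the last holds). The fingers move at their own pace and stop on an object; "newtons" is the grip in N (left out, the last holds). Time passes only in rows, so rows that repeat a pose let the fingers close. It gives the time, the measured TCP pose, the force, the opening and the grip force at its end, in the units of the state.
- monitor.read_state(): the state, without advancing time (a new reading comes with each control period).
- viewer.read_camera(name): name is "side" or "top" or "wrist"; returns a dict with "image" (384x512x3 uint8, red, green, blue), "intrinsics" (3x3 intrinsics, pixels), "T" (4x4, takes a point from camera to world coordinates); the wrist camera has in their place "hand_eye" (4x4, takes a point from camera to tool coordinates, whose origin is the TCP and whose axes are the flange's). Camera axes: x right, y up, looking along -z (the intrinsics and any distortion apply to the point x, -y, -z); pixel columns grow to the right and rows downward; lengths in m; the calibration is good to about 2 mm. A picture is of the moment at which its call begins: read the wrist's pose just before it. There is no depth.
- job.finish_job(): hands the job in; it is judged then, once.
Trained networks look in a picture, given as the dict that the camera call returned (one of the last four; its "shot" number tells which), for a name from the list of things; names that differ only in an ending like _2 or _b are one class to them, and where a whole thing is asked for, a point or a joint stands for the part that bears it (a point fixed in the world has none). Each returns a list of dicts, best first, with "score" (0 to 1); they miss things now and then, are a little off and sometimes report something else, mostly with a low value. They report only what shows in the picture. A call takes as long as a camera call. They do not tell look-alikes from the thing itself.
- viewer.boxes_of(picture, label): "extent" ([centre column, centre row, width, height] in pixels, round what is visible of it).
- viewer.spot_point(picture, label): "point" ([column, row] in pixels: a listed point, or the origin of a listed thing).
The state is a dict: "time": time; "q": joint angles; "joint_vel": joint speeds; "joint_torque": joint torques, N m; "tool_pos": TCP position; "tcp_rot": TCP orientation; "wrist_force": force on the tool from outside, world axes, zero at the start; "torque": the same for the moment, N m; "width": opening from 0.0 (shut) to 1.0 (fully open); "grip_force": force on a finger pad.
Only numpy, scipy, OpenCV 4.12 (cv2) and the standard library are available. Lean on these libraries where they do the work, as an engineer would, in place of code of your own. Each camera call takes 0.05 s, during which the arm holds its last target. There are 200 camera calls.

## Working session

There is one attempt and no reset: what is moved stays moved. The work goes in short steps, Python scripts to look and compute and a tool call to move; the robot and the scene stay as the last step left them, time stands still between calls to the robot, and variables do not carry over. Pictures are saved under pics/ and viewed, at most 10 in all, crops included, and the job is handed in when it is done.

Besides the shell and the picture viewer there is one more tool, called after ">>>" as a command line: name --argument value ..., lists and objects as JSON in quotes. step_arm: Moves the arm, as the interface text tells. Its arguments: {"type":"object","properties":{"series":{"type":"array"},"gripper":{"type":"number"},"newtons":{"type":"number"}},"required":["series"]}

```bash
mkdir -p pics; cat > h.py <<'E'
import numpy as np, cv2
from workcell import monitor, viewer, job
from scipy.spatial.transform import Rotation as R
def ray(pic,px,z):
    "intersect pixel ray with world plane z"
    K=np.array(pic["intrinsics"]);T=np.array(pic["T"])
    d=np.linalg.inv(K)@[px[0],px[1],1]; d=T[:3,:3]@[d[0],-d[1],-d[2]]
    o=T[:3,3]; return o+d*(z-o[2])/d[2]
def proj(pic,p):
    K=np.array(pic["intrinsics"]);T=np.array(pic["T"])
    c=np.linalg.inv(T)@np.append(p,1); v=K@[c[0],-c[1],-c[2]]; return v[:2]/v[2]
def wristT(pic,s):
    T=np.eye(4);T[:3,:3]=R.from_rotvec(s["tcp_rot"]).as_matrix();T[:3,3]=s["tool_pos"]
    pic["T"]=T@np.array(pic["hand_eye"]);return pic
def save(pic,n): cv2.imwrite("pics/%s.png"%n,pic["image"][:,:,::-1])
E
python3 - <<'E'
from h import *
np.set_printoptions(precision=4,suppress=True)
s=monitor.read_state();print(s)
Z=dict(rail=0,stop_face=.028,block1=.008,block4=.008,bolt_plate=.042,paste_jar=0,paperweight=0,straightedge=0)
for c in("top","side"):
    p=viewer.read_camera(c);save(p,c+"0");print(c,np.array(p["T"]),np.array(p["intrinsics"]), [k for k in p])
    for n,z in Z.items():
        for d in viewer.spot_point(p,n)[:5]: print(n,d["score"],np.array(d["point"]),ray(p,d["point"],z))
a=cv2.imread("pics/top0.png");b=cv2.imread("pics/side0.png")
E
```

```text
{'time': 0.0, 'q': array([ 1.3081,  0.2648,  1.6054, -0.    ,  1.2737, -0.0369]), 'joint_vel': array([-0.0002,  0.0012,  0.0011, -0.0024, -0.0002,  0.0013]), 'joint_torque': array([  0.0012, -51.5127, -36.7311,   0.0002,   0.0129,   0.    ]), 'tool_pos': array([0.1509, 0.6571, 0.23  ]), 'tcp_rot': array([-0.3539, -3.1213,  0.0035]), 'wrist_force': array([-0.2008, -0.3103, -0.1987]), 'torque': array([-0.0069,  0.0062, -0.0077]), 'grip_force': 0.0, 'width': 0.9973727227670763}
top [[-0.0071  0.9897 -0.1428  0.3904]
 [-0.9998 -0.0045  0.0189  0.05  ]
 [ 0.0181  0.1429  0.9896  1.1277]
 [ 0.      0.      0.      1.    ]] [[492.6954   0.     253.2316]
 [  0.     492.6954 197.5197]
 [  0.       0.       1.    ]] ['image', 'intrinsics', 'T', 'shot']
rail 0.89 [253.8 202.1] [0.5424 0.0272 0.    ]
rail 0.28 [299.2 211.5] [ 0.52   -0.0774  0.    ]
stop_face 0.62 [195.9 180.7] [0.5881 0.1584 0.028 ]
block1 0.84 [249.6 197.5] [0.552  0.0369 0.008 ]
block1 0.83 [284.  209.2] [ 0.5246 -0.0417  0.008 ]
block1 0.81 [264.8 206.1] [0.532  0.0022 0.008 ]
block1 0.74 [297.9 212.8] [ 0.5161 -0.0735  0.00
[... 1145 characters left out ...]
 -0.1926  0.008 ]
block1 0.7 [268.7 186.4] [ 0.5164 -0.0721  0.008 ]
block1 0.6 [313.4 186.1] [ 0.3986 -0.0722  0.008 ]
block1 0.54 [265.4 194.7] [ 0.5249 -0.0364  0.008 ]
block4 0.89 [256.5 212.3] [0.5464 0.0338 0.008 ]
block4 0.75 [307.5 160.9] [ 0.4055 -0.1926  0.008 ]
block4 0.7 [268.7 186.4] [ 0.5164 -0.0721  0.008 ]
block4 0.6 [313.4 186.1] [ 0.3986 -0.0722  0.008 ]
block4 0.54 [265.4 194.7] [ 0.5249 -0.0364  0.008 ]
bolt_plate 0.48 [224.8 190.9] [ 0.6254 -0.0089  0.042 ]
paste_jar 0.92 [196.6 295.2] [0.6625 0.2831 0.    ]
paste_jar 0.38 [268.7 186.6] [ 0.5164 -0.0819  0.    ]
paperweight 0.61 [258.5 212.1] [0.5418 0.0236 0.    ]
paperweight 0.57 [214.  147.4] [ 0.6827 -0.2829  0.    ]
```

View pics/top0.png

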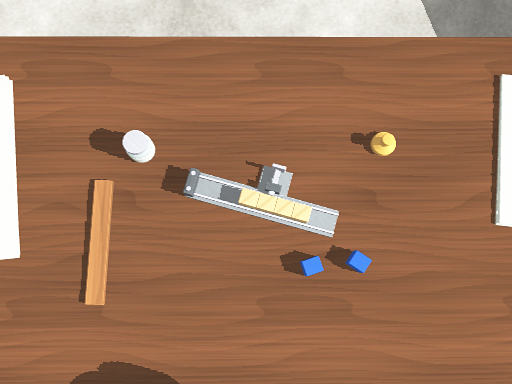

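View pics/side0.png

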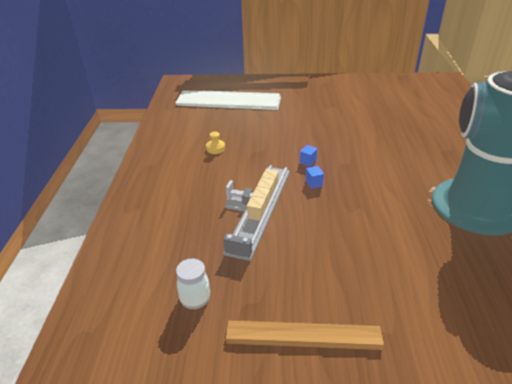

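The top view shows the rail from the stop at (190,182) to its open end at (336,223). The bolt is on the far side at (275,178), and the row runs from px 240 to 312. The blue cubes are decoys at (313,266) and (359,261). The rail origin is about (0.545, 0.027), yaw is about -15.5°, and the rear face of block4 is at rail y ≈ -0.125. I'll move the shut gripper over the rail for a closer look.

>>> step_arm --series '[-0.045,-0.031,0,0,-0.09,-0.062,0,0,-0.14,-0.095,0,0,-0.18,-0.125,0,0,-0.23,-0.16,0,0,-0.28,-0.19,0,0,-0.32,-0.22,0,0,-0.365,-0.252,0,0]' --gripper 0

```text
time: 1.9
tool_pos: [0.4514, 0.3293, 0.2316]
tcp_rot: [0.354, 3.121, 0.001]
wrist_force: [0.7, 0.8, -0.7]
width: -0.002
grip_force: 0.0
```

>>> step_arm --series '[-0.02,-0.055,0,0,-0.04,-0.11,0,0,-0.06,-0.17,0,0,-0.08,-0.22,0,0,-0.1,-0.28,0,0,-0.12,-0.33,0,0,-0.14,-0.385,0,0,-0.153,-0.42,0,0]'

```text
time: 2.9
tool_pos: [0.5056, -0.1157, 0.2316]
tcp_rot: [0.357, 3.12, -0.001]
wrist_force: [0.1, -0.2, -0.3]
width: 0.001
grip_force: 0.0
```

```bash
python3 - <<'E'
from h import *
np.set_printoptions(precision=4,suppress=True)
s=monitor.read_state();print(s["time"],s["tool_pos"],s["tcp_rot"],s["width"],s["q"])
p=wristT(viewer.read_camera("wrist"),s);save(p,"w1")
print(p["T"],p["intrinsics"])
for n,z in dict(stop_face=.028,block1=.008,bolt_plate=.042).items():
    for d in viewer.spot_point(p,n)[:5]: print(n,d["score"],np.array(d["point"]),ray(p,d["point"],z))
E
```

```text
2.9 [ 0.5056 -0.1157  0.2316] [ 0.3568  3.1204 -0.0007] 0.0011694061356082085 [-0.2727 -0.0346  1.9342 -0.0003  1.2411 -1.6157]
[[ 0.2245 -0.9231 -0.3122  0.4238]
 [ 0.9745  0.2126  0.0721 -0.0961]
 [-0.0002 -0.3204  0.9473  0.3741]
 [ 0.      0.      0.      1.    ]] [[302.2053   0.     249.6027]
 [  0.     302.2053 189.907 ]
 [  0.       0.       1.    ]]
stop_face 0.61 [492.9 170.6] [0.579  0.1635 0.028 ]
block1 0.92 [348.9 163.3] [0.5382 0.004  0.008 ]
block1 0.85 [283.3 159.7] [ 0.5154 -0.0745  0.008 ]
block1 0.75 [243.3  61.4] [ 0.3951 -0.0968  0.008 ]
block1 0.73 [381.  160.8] [0.5439 0.0431 0.008 ]
block1 0.64 [318.4 160.4] [ 0.526  -0.0323  0.008 ]
bolt_plate 0.55 [340.  240.3] [ 0.622  -0.0278  0.042 ]
```

View pics/w1.png

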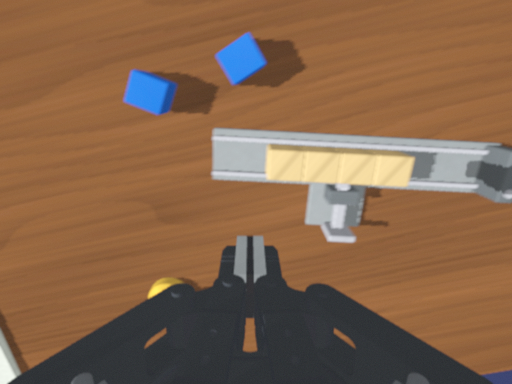

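The wrist view shows the rail's open end at column 213 (rows 129–180), the row from columns 266 to 413, and the bolt plate at (340,235). Next I'll fit the rail pose from these.

```bash
python3 - <<'E'
from h import *
np.set_printoptions(precision=4,suppress=True)
s=monitor.read_state()
p=wristT(viewer.read_camera("wrist"),s)
im=p["image"]; c=cv2.resize(im[110:250,200:512],None,fx=2.5,fy=2.5,interpolation=cv2.INTER_CUBIC); cv2.imwrite("pics/c1.png",c[:,:,::-1])
m=cv2.inRange(cv2.cvtColor(im,cv2.COLOR_RGB2HSV),(10,60,190),(30,255,255));m[:, :200]=0
r=cv2.minAreaRect(cv2.findNonZero(m));b=cv2.boxPoints(r);print(r)
for q in b: print(q,ray(p,q,.048),ray(p,q,.008))
for q in[(213,129),(213,180),(478,191),(485,142)]: print(q,ray(p,q,.016))
# fit x,y,yaw from points
from scipy.optimize import least_squares
obs=[((0,.14),(.580,.1635)),((0,.14),(.582,.162)),((.095,-.03),(.622,-.0285))]
t=p
def f(v):
    a=v[2];Rm=np.array([[np.cos(a),-np.sin(a)],[np.sin(a),np.cos(a)]])
    return np.concatenate([Rm@np.array(l)+v[:2]-w for l,w in obs])
print(least_squares(f,[.545,.027,-.27]).x)
E
```

```text
((338.77618408203125, 167.81744384765625), (146.67083740234375, 33.90089416503906), 4.692862510681152)
[264.2998 178.7112] [ 0.5216 -0.0994  0.048 ] [ 0.5336 -0.1001  0.008 ]
[267.0734 144.9239] [ 0.485  -0.0885  0.048 ] [ 0.4925 -0.0878  0.008 ]
[413.2525 156.9237] [0.534  0.0652 0.048 ] [0.5475 0.0847 0.008 ]
[410.479 190.711] [0.573  0.0599 0.048 ] [0.5913 0.0788 0.008 ]
(213, 129) [ 0.4584 -0.1457  0.016 ]
(213, 180) [ 0.5186 -0.1621  0.016 ]
(478, 191) [0.607  0.1574 0.016 ]
(485, 142) [0.5457 0.1648 0.016 ]
[ 0.5399  0.0287 -0.2984]
```

View pics/c1.png

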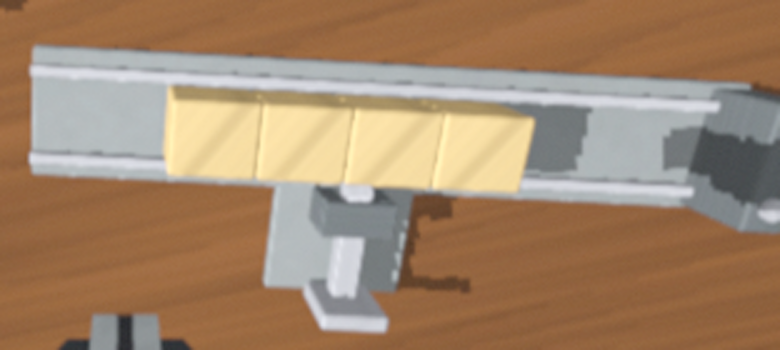

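```bash
cat > fit.py <<'E'
from h import *
from scipy.optimize import least_squares
np.set_printoptions(precision=4,suppress=True)
s=monitor.read_state()
p=wristT(viewer.read_camera("wrist"),s)
C=lambda a,b:(200+a/2.5,110+b/2.5)
pts=[((-.032,-.19,.008),C(33,46)),((.032,-.19,.008),C(31,173)),((-.0205,-.19,.016),C(30,71)),((.0205,-.19,.016),C(30,160)),
 ((-.0205,.14,.016),C(718,106)),((0,.14,.028),(492.9,170.6)),((.094,-.03,.042),(340,240.3))]
row=[((.0175,.16,.048),C(519,191)),((-.0175,.16,.048),C(533,118)),((.0175,0,.048),C(166,174))]
def W(v,l):
    a=v[2];return np.array([v[0]+np.cos(a)*l[0]-np.sin(a)*l[1],v[1]+np.sin(a)*l[0]+np.cos(a)*l[1],l[2]])
def f(v):
    return np.concatenate([proj(p,W(v,l))-q for l,q in pts]+[proj(p,W(v,(l[0],l[1]+v[3],l[2])))-q for l,q in row])
r=least_squares(f,[.543,.028,-.28,-.125],loss="soft_l1")
v=r.x;print(v,np.degrees(v[2]));print(f(v).reshape(-1,2))
np.save("v.npy",v)
Rt=R.from_rotvec(s["tcp_rot"]).as_matrix()
print("tool in rail: ", [ (np.cos(v[2])*d[0]+np.sin(v[2])*d[1], -np.sin(v[2])*d[0]+np.cos(v[2])*d[1]) for d in [s["tool_pos"]-W(v,(0,0,0)),Rt[:,0],Rt[:,1]]])
for l in[(0,-.165,.02),(.125,-.03,.03)]: print(l,W(v,l),Rt.T@(W(v,l)-s["tool_pos"]))
E
python3 fit.py
```

```text
[ 0.5402  0.0288 -0.2721 -0.1255] -15.589031045058341
[[ 0.034  -0.1436]
 [ 0.3952  0.347 ]
 [ 0.3831  0.5511]
 [ 0.1235 -1.5702]
 [ 0.6116 -0.5265]
 [-2.6708  0.3985]
 [-0.5475  1.2981]
 [-0.4674 -0.1057]
 [ 0.7361 -1.2468]
 [-0.1623  0.3669]]
tool in rail:  [(np.float64(0.004398219942274406), np.float64(-0.14563735390428514)), (np.float64(-0.9989529951702828), np.float64(-0.045746261978358876)), (np.float64(-0.04574600897997952), np.float64(0.9989529408859158))]
(0, -0.165, 0.02) [ 0.4959 -0.1302  0.02  ] [ 0.0052 -0.0193  0.2112]
(0.125, -0.03, 0.03) [ 0.6526 -0.0337  0.03  ] [-0.1259  0.1099  0.2012]
```

Fit residuals are about 1 px. The row's rear face is at y = -0.125. I'll descend behind it with the tip at z ≈ 0.022, above the strips.

>>> step_arm --series '[0.003,-0.01,0.04,0.02,0.005,-0.022,0.09,0.046,0.005,-0.022,0.14,0.046,0.005,-0.022,0.175,0.046,0.005,-0.022,0.195,0.046,0.005,-0.022,0.209,0.046,0.005,-0.022,0.209,0.046]'

```text
time: 4.08
tool_pos: [0.4951, -0.1323, 0.0216]
tcp_rot: [-0.423, -3.111, -0.001]
wrist_force: [-0.2, 0.4, 0.4]
width: -0.002
grip_force: 0.0
```

```bash
cat > rel.py <<'E'
import sys
from h import *
np.set_printoptions(precision=4,suppress=True)
v=np.load("v.npy");s=monitor.read_state();a=v[2];M=np.array([[np.cos(a),-np.sin(a),0],[np.sin(a),np.cos(a),0],[0,0,1]])
Rt=R.from_rotvec(s["tcp_rot"]).as_matrix()
print(s["time"],"TCP in rail",M.T@(s["tool_pos"]-[v[0],v[1],0]),"tool y in rail",M.T@Rt[:,1],"F rail",M.T@s["wrist_force"])
E
python3 rel.py; python3 - <<'E'
from h import *
s=monitor.read_state();p=wristT(viewer.read_camera("wrist"),s);save(p,"w2")
E
```

```text
4.075 TCP in rail [-0.0002 -0.1673  0.0216] tool y in rail [-0.0016  1.      0.0001] F rail [-0.2612  0.3362  0.3998]
```

View pics/w2.png

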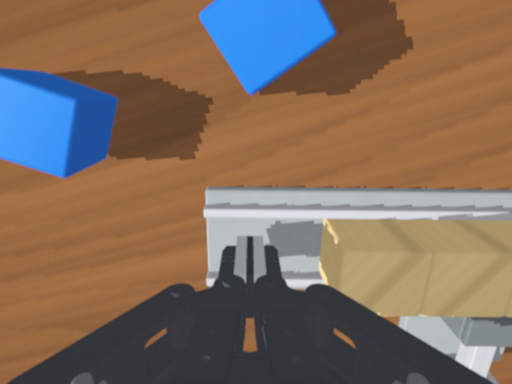

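The fingertips are centred in the track at (250,240), with block4's rear face ahead at column ~322 and clear of both strips. Now I'll push gently.

>>> step_arm --series '[0,0.008,0,0.001,0,0.015,0,0.001,0,0.02,0,0.001,0,0.025,0,0.001,0,0.031,0,0.001,0,0.037,0,0.001,0,0.044,0,0.001,0,0.051,0,0.001]'

```text
time: 5.12
tool_pos: [0.5096, -0.084, 0.0224]
tcp_rot: [0.427, 3.112, -0.0]
wrist_force: [-0.2, -1.3, 1.6]
width: 0.001
grip_force: 1.3
```

```bash
python3 rel.py
```

```text
5.125 TCP in rail [ 0.0008 -0.1169  0.0224] tool y in rail [ 0.0007  1.     -0.0002] F rail [ 0.1829 -1.339   1.5582]
```

>>> step_arm --series '[0,0.007,0,0,0,0.014,0,0,0,0.021,0,0,0,0.028,0,0,0,0.035,0,0,0,0.042,0,0,0,0.048,0,0,0,0.052,0,0]'

```text
time: 6.12
tool_pos: [0.5235, -0.0338, 0.0223]
tcp_rot: [-0.427, -3.112, 0.0]
wrist_force: [-1.7, -2.7, 2.7]
width: 0.0
grip_force: 1.8
```

```bash
python3 rel.py; python3 - <<'E'
from h import *
p=viewer.read_camera("top");q=viewer.read_camera("side")
a=cv2.resize(p["image"][150:250,170:350],(720,400),interpolation=cv2.INTER_CUBIC)
cv2.imwrite("pics/t3.png",a[:,:,::-1])
E
```

```text
6.125 TCP in rail [ 0.0007 -0.0647  0.0223] tool y in rail [ 0.0004  1.     -0.0001] F rail [-0.9089 -3.0146  2.7384]
```

View pics/t3.png

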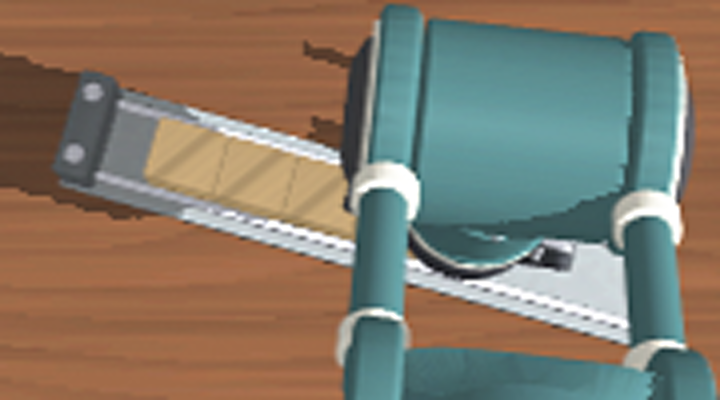

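The row is still tight, with only the gap to the stop left. Steady push force is about 3 N. I'll continue, slowing near the stop.

>>> step_arm --series '[0,0.006,0,0,0,0.012,0,0,0,0.017,0,0,0,0.021,0,0,0,0.024,0,0,0,0.026,0,0,0,0.027,0,0,0,0.028,0,0]'

```text
time: 7.22
tool_pos: [0.5309, -0.0072, 0.0223]
tcp_rot: [-0.427, -3.112, 0.0]
wrist_force: [-1.0, -1.0, -0.8]
width: -0.003
grip_force: 0.7
```

>>> step_arm --series '[0,0.001,0,0,0,0.002,0,0,0,0.003,0,0,0,0.004,0,0]'

```text
time: 7.72
tool_pos: [0.5309, -0.0057, 0.0221]
tcp_rot: [-0.424, -3.111, 0.007]
wrist_force: [-4.3, -14.0, 1.9]
width: 0.002
grip_force: 7.5
```

```bash
python3 rel.py; python3 - <<'E'
from h import *
p=viewer.read_camera("top");q=viewer.read_camera("side")
a=np.hstack([cv2.resize(i,(400,400),interpolation=cv2.INTER_CUBIC) for i in (p["image"][160:220,175:235],q["image"][180:270,215:305])])
cv2.imwrite("pics/t4.png",a[:,:,::-1])
E
```

```text
7.725 TCP in rail [ 0.0003 -0.0357  0.0221] tool y in rail [-0.0009  1.     -0.0045] F rail [ -0.3745 -14.6116   1.9426]
```

View pics/t4.png

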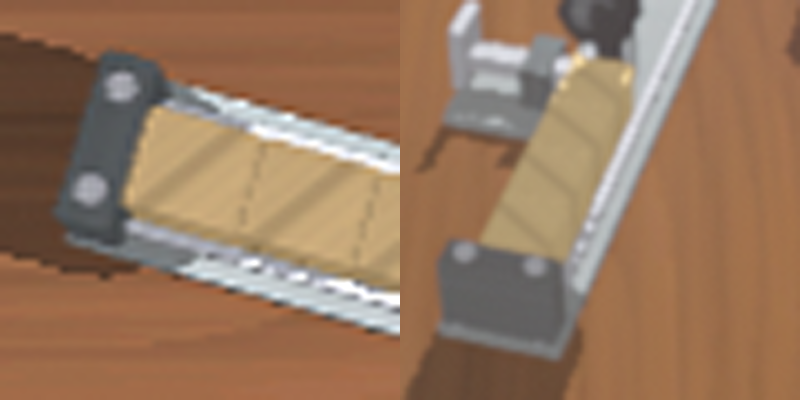

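The force rose to 14.6 N with the TCP stalled, and both views show block1 flush with the stop and no gaps. I'll back off, lift, and go round to the bolt plate.

>>> step_arm --series '[0,-0.01,0,0,0,-0.03,0,0,0,-0.05,0,0,0,-0.05,-0.03,0,0,-0.05,-0.06,0,-0.04,-0.05,-0.08,0,-0.09,-0.04,-0.08,0,-0.128,-0.02,-0.08,0]'

```text
time: 8.82
tool_pos: [0.652, -0.0588, 0.1033]
tcp_rot: [0.43, 3.11, 0.0]
wrist_force: [-0.0, 0.7, -0.2]
width: 0.0
grip_force: 0.0
```

```bash
python3 rel.py; python3 - <<'E'
from h import *
s=monitor.read_state();p=wristT(viewer.read_camera("wrist"),s);save(p,"w5")
v=np.load("v.npy");a=v[2]
for d in viewer.spot_point(p,"bolt_plate")[:2]:
    w=ray(p,d["point"],.042)[:2]-v[:2];print(d["score"],d["point"],np.cos(a)*w[0]+np.sin(a)*w[1],-np.sin(a)*w[0]+np.cos(a)*w[1])
E
```

```text
8.825 TCP in rail [ 0.1312 -0.0543  0.1033] tool y in rail [0.0025 1.     0.0005] F rail [-0.2413  0.7012 -0.1846]
0.79 [281.1, 155.7] 0.09135441938737934 -0.03205403006701425
```

View pics/w5.png

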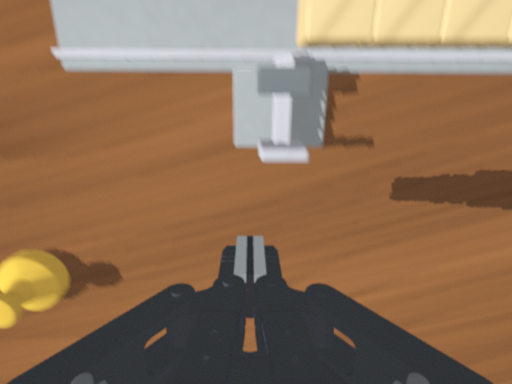

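The wrist view shows the bolt plate at (283,153), with the row's end clear of the bolt's path. Now I'll descend outside the plate and push.

>>> step_arm --series '[0,0.012,0.02,-0.002,0,0.024,0.045,-0.002,0,0.024,0.07,-0.002,0,0.024,0.081,-0.002,0.008,0.024,0.081,-0.002,0.016,0.024,0.081,-0.002,0.023,0.024,0.081,-0.002,0.03,0.024,0.081,-0.002]'

```text
time: 9.93
tool_pos: [0.6282, -0.026, 0.0225]
tcp_rot: [0.424, 3.11, 0.0]
wrist_force: [1.4, -1.1, 0.5]
width: 0.004
grip_force: 0.9
```

```bash
python3 rel.py
```

```text
9.925 TCP in rail [ 0.0994 -0.0291  0.0225] tool y in rail [-0.0013  1.      0.0004] F rail [ 1.6622 -0.6359  0.4747]
```

Contact made at about 2 N, which matches the bolt's sliding force. I'll continue to full travel, expecting TCP x ≈ 0.069.

>>> step_arm --series '[0.006,0,0,0,0.012,0,0,0,0.017,0,0,0,0.022,0,0,0,0.025,0,0,0,0.027,0,0,0,0.028,0,0,0]'

```text
time: 10.8
tool_pos: [0.602, -0.0188, 0.0214]
tcp_rot: [0.423, 3.109, -0.0]
wrist_force: [8.3, -1.3, -4.3]
width: 0.001
grip_force: 3.7
```

>>> step_arm --series '[0.001,0,0,0,0.002,0,0,0,0.003,0,0,0,0.004,0,0,0]'

```text
time: 11.3
tool_pos: [0.602, -0.0187, 0.0217]
tcp_rot: [0.422, 3.102, -0.001]
wrist_force: [16.1, -4.0, -12.0]
width: 0.002
grip_force: 8.7
```

```bash
python3 rel.py
```

```text
11.3 TCP in rail [ 0.0723 -0.0292  0.0217] tool y in rail [-0.0015  1.      0.0009] F rail [ 16.5492   0.4606 -12.0492]
```

The push stalled at TCP x = 0.072 with 16 N. I'll back off and check the plate's position from close up.

>>> step_arm --series '[-0.02,0,0,0,-0.05,0,0,0,-0.06,0,-0.03,0,-0.06,-0.02,-0.08,0,-0.06,-0.02,-0.08,0]'

```text
time: 11.92
tool_pos: [0.6519, -0.0541, 0.1059]
tcp_rot: [0.425, 3.106, -0.0]
wrist_force: [0.1, -0.2, 0.2]
width: -0.001
grip_force: 0.0
```

```bash
python3 rel.py; python3 - <<'E'
from h import *
s=monitor.read_state();p=wristT(viewer.read_camera("wrist"),s)
v=np.load("v.npy");a=v[2]
for d in viewer.spot_point(p,"bolt_plate")[:2]:
    w=ray(p,d["point"],.042)[:2]-v[:2];print(d["score"],d["point"],np.cos(a)*w[0]+np.sin(a)*w[1],-np.sin(a)*w[0]+np.cos(a)*w[1])
cv2.imwrite("pics/w6.png",cv2.resize(p["image"][:200,150:],None,fx=2,fy=2,interpolation=cv2.INTER_CUBIC)[:,:,::-1])
E
```

```text
11.925 TCP in rail [ 0.1299 -0.0498  0.1059] tool y in rail [-0.0001  1.      0.0006] F rail [ 0.1275 -0.2177  0.1814]
0.94 [277.7, 109.1] 0.059530747037462986 -0.030724539989689093
```

View pics/w6.png

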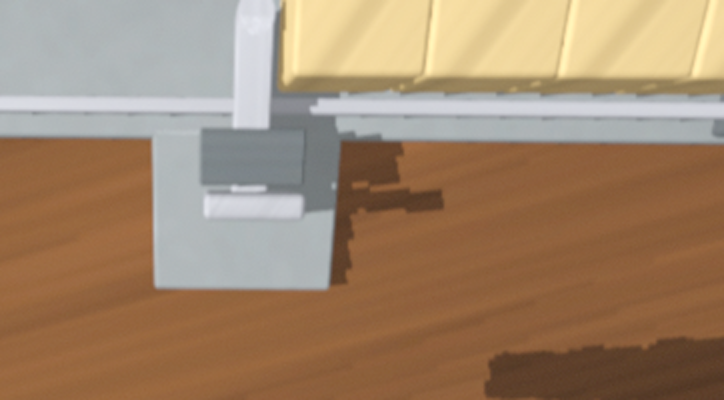

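The bolt plate has moved from x = 0.091 to about 0.0595 and sits just off the keeper. The bolt lies across the track right behind block4, at crop px (255,60), and the row is still tight. I'll raise the hand clear and hand in.

>>> step_arm --series '[-0.01,0,-0.04,0,-0.02,0,-0.09,0,-0.02,0,-0.12,0,-0.02,0,-0.12,0,-0.02,0,-0.12,0]'

```text
time: 12.65
tool_pos: [0.6667, -0.0575, 0.2183]
tcp_rot: [-0.423, -3.108, -0.0]
wrist_force: [-0.7, 0.5, -0.1]
width: 0.001
grip_force: 0.0
```

```bash
python3 -c "
from h import *
print(job.finish_job())"
```

```text
the job is handed in; nothing more can be done
None
```

The four blocks are closed up against the end stop, the bolt is pushed in until it stopped behind the last block, the hand is clear, and the job was handed in at about 13 s; no verdict was returned.

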